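Close up the hand unit in its cradle, under a weight

TASK

Put the repaired hand unit back together as a stack in the blue assembly cradle: first the open white shell, board side up, centred between the guides and lined up with the cradle; then the orange insulating plate flat on the circuit board at the middle of the shell, lengthwise; then the white lid squarely over the shell, the same way round as shell and lid lie now; and last stand the solder reel upright on the middle of the lid as a weight. Keep the open shell level while you carry it, and leave the relay, the cream-lidded tin and the black tape roll where they are.

Things in the scene. Friction and masses are not known exactly. Their poses are not given: they have to be found in the camera images.
- cradle: Fixed blue cradle: plate 80 (x) x 190 (y) mm, top face 6 mm above the bench; four guide blocks at y = -77..-47 and 47..77 mm, inner faces at x = -35 and 35 mm, tops 16 mm above the bench; the middle of each long side is open for fingers. Origin: centre of underside; long axis y. Cradle, shell and lid all start with their y within 0.2 rad of world +y, same way round.
- unit_shell: Loose white lower shell, green board inside facing up, 64 (x) x 178 (y) mm, 0.13-0.23 kg. Origin: centre of underside; long axis y. Walls at the middle: outer faces x = -27, 27, inner -22, 22 mm, rim 20 mm up; grasp across x there. Board: flat for contact, 14 mm above the underside, x = -17..17, y = -68..42 mm. In place its y lies along the cradle's y, underside on the plate.
- plate: Loose orange plate with four black dots, 28 (x) x 60 (y) x 5 mm, 0.02-0.04 kg, flat. Origin: centre of underside; long axis y, within 0.5 rad of world y at the start; either way round will do. Grasp it across its 60 mm length: in the shell there is no room for fingers beside its long edges. In place: on the board, long axis along the shell's y.
- unit_lid: Loose white lid, outside up, buttons and a dark window on top; 64 (x) x 178 (y) x 15 mm (buttons to 17), 0.04-0.08 kg. Origin: centre of underside; long axis y. Grasp across x at the middle (looks waisted, but is solid 64 mm wide for contact). In place it rests on the shell's rim, underside 20 mm above the shell's underside, centre over the shell's centre.
- spool: Loose reel of solder standing on its flange: 55 mm diameter, 40 mm high, a solid cylinder for contact; dark flanges, silver wire, yellow top; 0.17-0.29 kg. Origin: centre of underside, z up. Grasp across the diameter. In place it stands on the lid's top face, 15 mm above the lid's underside.
- lid_end (a point): Point at the lid's +y end (the end without the dark window), on its centre line: lid coordinates (0, 85, 7.5) mm. With the lid the right way round it lies over the +y end of the shell.
- relay: Loose grey-white plug-in relay, an upright box 21 x 27 x 34 mm, origin centre of the underside; a bystander, do not disturb.
- flux_jar: Loose round white tin with a cream lid, 48 mm diameter, 26 mm high, origin centre of the underside; a bystander, do not disturb.
- tape_roll: Loose black roll of tape lying flat, 63 mm diameter, 19 mm high, origin centre of the underside; a bystander, do not disturb.
Mind the look-alikes: they are no part of the job. Of the things like the plate, leave any that is turquoise; of the rest the smaller one is meant.

How it is judged:
By the outcome, as a careful person would: the job done as asked, in the order asked, and still so for the second after the job is handed in, with the robot touching nothing.
It also fails if it takes over 112 s, if anything falls off the work surface, if the arm or the gripper's body presses on something with over 40 N, if the wrist force passes 120 N, or if a joint passes its speed limit or range.

ROBOT

A 6-joint arm with a two-finger parallel gripper is mounted at the origin on a cart in front of the work surface, level with it; the furniture and walls round the work are solid. World frame = base frame: x ahead of the robot, y to its left, z up, the work surface at z = 0. Lengths are in m, angles in rad, forces in N, time in s.
With the tool pointing down it reaches from about 0.275 to 0.875 m from the base axis. Payload 12.5 kg.
Tool frame: the origin (TCP) lies at the very end of the fingers, on their centre line; the grasp point (between the pads) lies 19 mm behind it; z points along the fingers, y is the line along which they close (so a half turn about z gives the same grasp; the last joint's range is limited). The gripper opens to 85 mm and grips with 20 to 120 N. Pads are 22 mm wide; open, the fingers measure 114 mm over their backs; the gripper's body (76 mm by 85 mm) begins 54 mm behind the grasp point. The pads swing forward as they close: fully open they stand 13 mm farther back than shut.
Start: joints at [-0.085, 0.351, 1.652, -0, 1.139, -0.085], TCP at [0.55, 0, 0.231] pointing down, gripper open.
Joint ranges: [-2.75, 2.75], [-0.79, 2.1], [0.01, 2.65], [-1.57, 4.71], [0.07, 3.14], [-2.87, 2.87]. Speed limits (rad/s): [2.22, 2.22, 2.79, 3.14, 3.14, 3.14].

INTERFACE

Orientations are given as a unit quaternion [x, y, z, w].
In Python, from bench import robot gives the robot as it stands.
- The arm moves only by the tool arm_command, never from a script. Its argument "targets" is a list of rows, each an object with "claw": the finger opening in m, from 0 to 0.0854; "xyz": the shift along the tool's x, y, z in m, a list of three; "yaw": the turn about the tool's z in rad. In form: [{"claw": claw, "xyz": [x, y, z], "yaw": yaw}, ...]. A call has exactly 5 rows; each row shifts and turns the commanded pose from where the row before left it, along the tool's axes as they then stand; what a row does not reach is not made up. A row lasts 1/12 s, in which the tool goes at most 41.7 mm and 7.16 degrees, less where a joint would pass 70% of its speed; a pose out of reach is approached as far as the arm can. A call is refused whole if a number of a shift passes 0.0417 or a number of a turn 0.125, either way. A call with a gripper value outside its range is refused whole. The fingers move at their own pace and stop on an object; the grip force is fixed at half the most. Time passes only in rows, so rows that do not move let the fingers close, or fill a call up. It gives the time, the measured TCP pose, the force, the opening and the grip force at its end, in the units of the state.
- robot.get_obs(): the state, without advancing time (a new reading comes with each control period).
- robot.get_image(name): name is "scene" or "side" or "wrist"; returns the picture (384x512x3 uint8, red, green, blue); there is no depth.
- robot.calibration(name): a dict with "intrinsics" (3x3 intrinsics, pixels), "D" ([k1, k2, p1, p2, k3] as OpenCV has them; the pictures are not rectified), "origin" and "orientation" of the camera in the world; the wrist camera has in their place "hand_eye" (4x4, takes a point from camera to tool coordinates, whose origin is the TCP and whose axes are the flange's). Camera axes: x right, y up, looking along -z (the intrinsics and any distortion apply to the point x, -y, -z); pixel columns grow to the right and rows downward; lengths in m; the calibration is good to about 2 mm. A picture is of the moment at which its call begins: read the wrist's pose just before it. calibration takes no time and is no camera call.
- robot.hand_in(): hands the job in; it is judged then, once.
Trained networks look in the newest picture that a camera, given by its name, has taken for a name from the list of things; names that differ only in an ending like _2 or _b are one class to them, and where a whole thing is asked for, a point or a joint stands for the part that bears it (a point fixed in the world has none). Each returns a list of dicts, best first, with "confidence" (0 to 1); they miss things now and then, are a little off and sometimes report something else, mostly with a low value. They report only what shows in the picture. A call takes as long as a camera call. They do not tell look-alikes from the thing itself.
- robot.find_in(camera, name): "position" ([x, y, z] in m, in world coordinates, good to about 4 mm: the middle of the surface that is visible of it).
- robot.mark_of(camera, name): "position" ([x, y, z] in m, in world coordinates, good to about 4 mm: a listed point, or the origin of a listed thing).
The state is a dict: "clock": time; "joint_pos": joint angles; "joint_velocities": joint speeds; "effort": joint torques, N m; "tool_pos": TCP position; "tcp_rot": TCP orientation; "wrist_force": force on the tool from outside, world axes, zero at the start; "ft_torque": the same for the moment, N m; "finger_gap": finger opening in m; "finger_force": force on a finger pad.
Only numpy, scipy, OpenCV 4.12 (cv2) and the standard library are available. Lean on these libraries where they do the work, as an engineer would, in place of code of your own. Each camera call takes 0.05 s, during which the arm holds its last target. There are 200 camera calls.

## Working session

There is one attempt and no reset: what is moved stays moved. The work goes in short steps, Python scripts to look and compute and a tool call to move; the robot and the scene stay as the last step left them, time stands still between calls to the robot, and variables do not carry over. Pictures are saved under pics/ and viewed, at most 14 in all, crops included, and the job is handed in when it is done.

Besides the shell and the picture viewer there is one more tool, called by a JSON object that holds its "name" and its "arguments", one argument or row to a line. arm_command: Moves the arm, as the interface text tells. Its arguments: {"type":"object","properties":{"targets":{"type":"array","items":{"type":"object","properties":{"claw":{"type":"number"},"xyz":{"type":"array","items":{"type":"number"}},"yaw":{"type":"number"}}}}},"required":["targets"]}

```bash
ls; mkdir -p pics; cat > h.py <<'E'
import numpy as np, cv2
from bench import robot
from scipy.spatial.transform import Rotation as R
def save(n,f):
    im=robot.get_image(n); cv2.imwrite('pics/'+f,im[:,:,::-1]); return im
def cam(n,obs=None):
    c=robot.calibration(n); K=np.array(c['intrinsics']);D=np.array(c['D'],float)
    if n=='wrist':
        H=np.array(c['hand_eye']); Rt=R.from_quat(obs['tcp_rot']).as_matrix()
        Rc=Rt@H[:3,:3]; o=Rt@H[:3,3]+np.array(obs['tool_pos'])
    else:
        q=np.array(c['orientation']); o=np.array(c['origin'])
        Rc=R.from_quat(q).as_matrix() if q.size==4 else q
    return K,D,Rc,o
def px2w(C,uv,z):
    K,D,Rc,o=C; p=cv2.undistortPoints(np.array(uv,float).reshape(-1,1,2),K,D).reshape(-1,2)
    d=np.c_[p[:,0],-p[:,1],-np.ones(len(p))]@Rc.T
    z=np.broadcast_to(z,len(p))
    return o+d*((z-o[2])/d[:,2])[:,None]
def w2px(C,P):
    K,D,Rc,o=C; q=(np.atleast_2d(P)-o)@Rc; q=q*[1,-1,-1]
    return cv2.projectPoints(q,np.zeros(3),np.zeros(3),K,D)[0].reshape(-1,2)
E
python3 - <<'E'
from h import *
o=robot.get_obs(); print(o)
for n in ['scene','side','wrist']:
    save(n,n+'0.png')
    C=cam(n,o); print(n,C[3],C[2][:,2])
    for k in ['cradle','unit_shell','plate','unit_lid','spool','lid_end','relay','flux_jar','tape_roll']:
        print(k,[(np.round(d['position'],3).tolist(),round(d['confidence'],2)) for d in robot.mark_of(n,k)])
E
```

```text
pics
{'clock': 0.0, 'joint_pos': array([-8.45805683e-02,  3.51251026e-01,  1.65243220e+00,  8.52662791e-06,
        1.13912468e+00, -8.46340572e-02]), 'joint_velocities': array([ 7.04838094e-05,  5.13248266e-04,  8.88724091e-04, -1.29564799e-03,
       -7.43100561e-04,  7.43747816e-04]), 'effort': array([ 1.33101348e-03, -5.06107914e+01, -2.91406649e+01,  6.01447425e-06,
        4.57781483e-03,  4.96419239e-05]), 'tool_pos': array([5.49658621e-01, 6.72646965e-05, 2.30747249e-01]), 'tcp_rot': array([ 7.07089002e-01,  7.07124299e-01, -3.88851166e-04, -4.66923505e-04]), 'wrist_force': array([0.4331411 , 0.57505847, 0.48637501]), 'ft_torque': array([-0.0175277 ,  0.03773982, -0.03588499]), 'finger_force': 0.0, 'finger_gap': 0.0855316992726097}
scene [-0.53461668  0.94630585  0.60312749] [-0.76002541  0.4953677   0.42068066]
cradle [([0.454, 0.109, -0.002], 0.91)]
unit_shell [([0.59, 0.365, 0.005], 0.95)]
plate [([0.446, 0.368, 0.001], 0.7), ([0.488, 0.478, 0.001], 0.69), ([0.504, 0.646, 0.002], 0.63)]
unit_lid [([0.701, -0.002, -0.001], 0.68), ([0.595, -0.144, -0.0], 0.53)]
spool [([0.58
[... 399 characters left out ...]
0.372, -0.001], 0.58), ([0.504, 0.647, 0.001], 0.53)]
unit_lid [([0.593, -0.144, 0.0], 0.91), ([0.495, 0.246, -0.002], 0.51)]
spool [([0.584, 0.108, -0.001], 0.73)]
lid_end [([0.598, -0.06, 0.01], 0.86)]
relay [([0.497, 0.243, -0.003], 0.51)]
flux_jar [([0.347, 0.24, 0.002], 0.64)]
tape_roll [([0.7, -0.002, -0.002], 0.51), ([0.446, 0.373, -0.0], 0.32)]
wrist [0.5510035  0.07327075 0.37352959] [0.00209622 0.28501254 0.9585215 ]
cradle [([0.457, 0.108, 0.0], 0.86)]
unit_shell []
plate [([0.459, 0.108, 0.004], 0.7)]
unit_lid [([0.595, -0.14, -0.001], 0.83)]
spool [([0.58, 0.106, 0.0], 0.91)]
lid_end [([0.599, -0.057, 0.007], 0.77)]
relay []
flux_jar []
tape_roll [([0.697, -0.006, 0.002], 0.83)]
```

View pics/scene0.png

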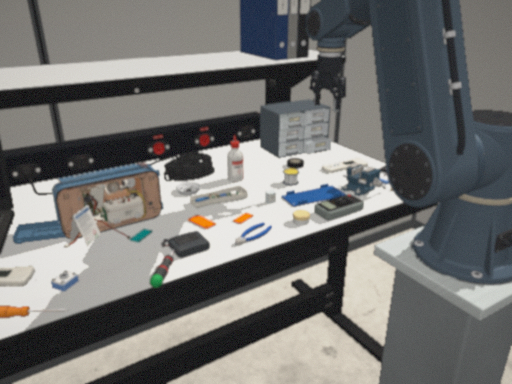

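View pics/side0.png

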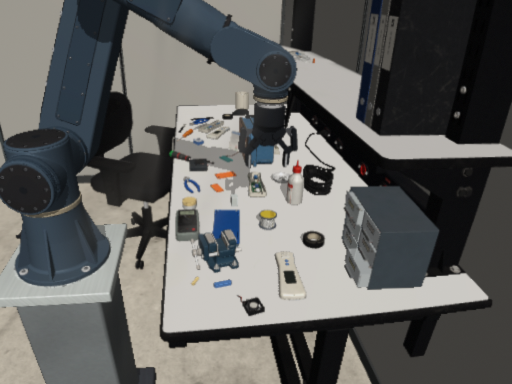

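View pics/wrist0.png

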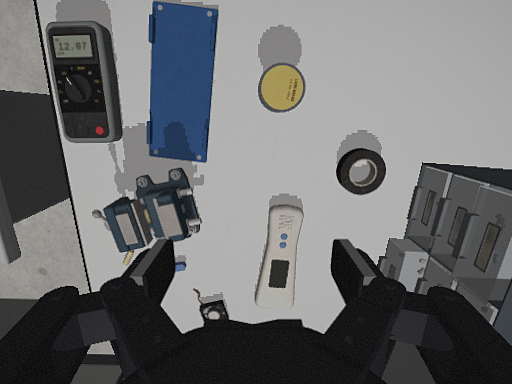

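The scene view shows the shell (218,197), two orange plates (202,221; smaller one 243,218) and a turquoise one (142,235). The wrist view shows the cradle (183,80), spool (282,87), tape (361,170) and lid (280,255). I'll go over the shell and plates for a closer look.

{"name": "arm_command", "arguments": {
  "targets": [
    {"claw": 0.085, "xyz": [0.04, 0, 0], "yaw": 0},
    {"claw": 0.085, "xyz": [0.04, 0, 0], "yaw": 0},
    {"claw": 0.085, "xyz": [0.04, 0, 0], "yaw": 0},
    {"claw": 0.085, "xyz": [0.04, 0, 0], "yaw": 0},
    {"claw": 0.085, "xyz": [0.04, 0, 0], "yaw": 0}
  ]
}}

```text
clock: 1.92
tool_pos: [0.5497, 0.2019, 0.2314]
tcp_rot: [0.707, 0.707, 0.0, 0.0]
wrist_force: [0.9, -1.4, 0.4]
finger_gap: 0.0849
finger_force: 0.0
```

{"name": "arm_command", "arguments": {
  "targets": [
    {"claw": 0.085, "xyz": [0.04, 0, 0], "yaw": 0},
    {"claw": 0.085, "xyz": [0.04, 0, 0], "yaw": 0},
    {"claw": 0.085, "xyz": [0.04, 0, 0], "yaw": 0},
    {"claw": 0.085, "xyz": [0.04, 0, 0], "yaw": 0},
    {"claw": 0.085, "xyz": [0.04, 0, 0], "yaw": 0}
  ]
}}

```text
clock: 2.33
tool_pos: [0.5496, 0.4021, 0.2313]
tcp_rot: [0.707, 0.707, 0.0, 0.0]
wrist_force: [1.1, -0.5, -0.9]
finger_gap: 0.0849
finger_force: 0.0
```

{"name": "arm_command", "arguments": {
  "targets": [
    {"claw": 0.085, "xyz": [0.04, 0, 0], "yaw": 0},
    {"claw": 0.085, "xyz": [0, 0, 0], "yaw": 0},
    {"claw": 0.085, "xyz": [0, 0, 0], "yaw": 0},
    {"claw": 0.085, "xyz": [0, 0, 0], "yaw": 0},
    {"claw": 0.085, "xyz": [0, 0, 0], "yaw": 0}
  ]
}}

```text
clock: 2.75
tool_pos: [0.5502, 0.439, 0.2314]
tcp_rot: [0.707, 0.707, -0.0, 0.0]
wrist_force: [-0.1, 0.4, -0.3]
finger_gap: 0.0848
finger_force: 0.0
```

```bash
python3 - <<'E'
from h import *
o=robot.get_obs(); print(o['clock'],o['tool_pos'],o['tcp_rot'])
save('wrist','wrist1.png')
for k in ['unit_shell','plate','relay']:
    print(k,[(np.round(d['position'],3).tolist(),round(d['confidence'],2)) for d in robot.mark_of('wrist',k)])
E
```

```text
2.75 [0.5502343  0.43899763 0.23137827] [ 7.07438135e-01  7.06775258e-01 -1.30066078e-04  5.82585946e-05]
unit_shell [([0.592, 0.368, 0.002], 0.82)]
plate [([0.447, 0.37, -0.001], 0.9), ([0.508, 0.644, -0.001], 0.8), ([0.486, 0.479, -0.0], 0.72)]
relay [([0.494, 0.244, -0.006], 0.65)]
```

View pics/wrist1.png

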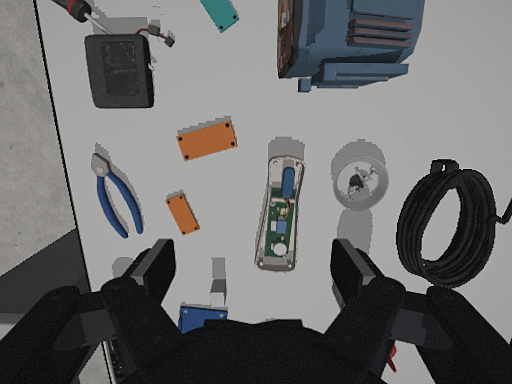

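```bash
cat >> h.py <<'E'
def rectify(n,im,obs,x0,x1,y0,y1,z,s=4):
    "top-down view at height z: s px per mm; right=+x, up=+y"
    W,H=int((x1-x0)*1000*s),int((y1-y0)*1000*s)
    u,v=np.meshgrid(np.arange(W),np.arange(H))
    P=np.c_[x0+u.ravel()/1000/s,y1-v.ravel()/1000/s,np.full(u.size,z)]
    m=w2px(cam(n,obs),P).astype(np.float32).reshape(H,W,2)
    return cv2.remap(im,m[...,0],m[...,1],cv2.INTER_CUBIC)
def orange(n,im,obs,z):
    hsv=cv2.cvtColor(im,cv2.COLOR_RGB2HSV); m=cv2.inRange(hsv,(5,150,90),(20,255,255))
    m=cv2.morphologyEx(m,cv2.MORPH_CLOSE,np.ones((5,5)))
    for c in cv2.findContours(m,cv2.RETR_EXTERNAL,cv2.CHAIN_APPROX_NONE)[0]:
        if len(c)<60: continue
        p=px2w(cam(n,obs),c.reshape(-1,2),z)[:,:2]
        print('orange',cv2.minAreaRect((p*1000).astype(np.float32)))
E
python3 - <<'E'
from h import *
o=robot.get_obs(); im=cv2.imread('pics/wrist1.png')[:,:,::-1].copy()
orange('wrist',im,o,.005)
r=rectify('wrist',im,o,.53,.65,.265,.47,.02,2.9)
cv2.imwrite('pics/shell.png',r[:,:,::-1]); print(r.shape)
im=cv2.imread('pics/wrist0.png')[:,:,::-1].copy()
o={'tool_pos':[5.49658621e-01, 6.72646965e-05, 2.30747249e-01],'tcp_rot':[7.07089002e-01,  7.07124299e-01, -3.88851166e-04, -4.66923505e-04]}
a=rectify('wrist',im,o,.40,.52,0,.205,.006,2.9)
b=rectify('wrist',im,o,.535,.655,-.245,-.04,.015,2.9)
cv2.imwrite('pics/all.png',np.hstack([a,b[:a.shape[0]]])[:,:,::-1])
cv2.imwrite('pics/three.png',np.hstack([r[:590],a[:590],b[:590]])[:,:,::-1][:, :])
E
```

```text
orange ((447.50128173828125, 371.3042297363281), (27.755573272705078, 58.6699104309082), 20.925024032592773)
orange ((488.27020263671875, 478.6412048339844), (75.98651123046875, 34.34851837158203), 15.567770004272461)
(594, 348, 3)
```

```bash
python3 -c "
import cv2;i=cv2.imread('pics/three.png');print(i.shape)
i=cv2.resize(i,(780,443));cv2.imwrite('pics/three2.png',i)"
```

```text
(590, 1044, 3)
```

View pics/three2.png

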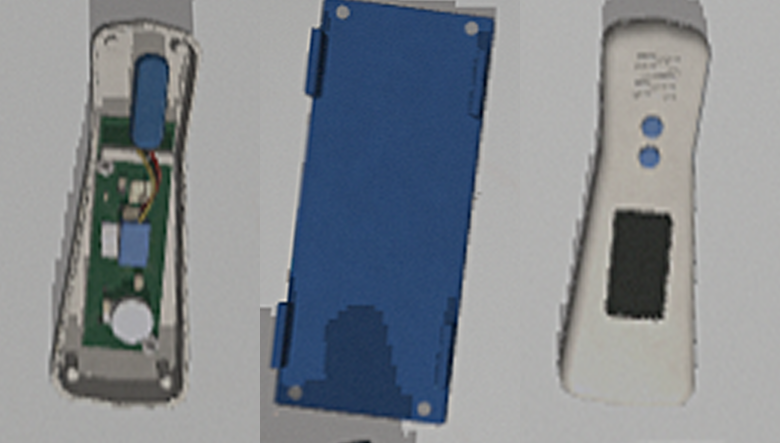

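The rectified crops show the shell (132,212), cradle (385,211) and lid (642,211) with consistent sizes: yaws ≈ -0.068, -0.123 and -0.082. The smaller orange plate measures 28x59 mm at (0.4475, 0.3713) with yaw 0.365. Next, grasp the shell.

{"name": "arm_command", "arguments": {
  "targets": [
    {"claw": 0.085, "xyz": [-0.035, 0.02, 0], "yaw": 0},
    {"claw": 0.085, "xyz": [-0.034, 0.021, 0], "yaw": 0},
    {"claw": 0.085, "xyz": [0, 0, 0.04], "yaw": 0.068},
    {"claw": 0.085, "xyz": [0, 0, 0.04], "yaw": 0},
    {"claw": 0.085, "xyz": [0, 0, 0.04], "yaw": 0}
  ]
}}

```text
clock: 3.37
tool_pos: [0.5917, 0.3699, 0.1107]
tcp_rot: [0.732, 0.682, 0.001, 0.0]
wrist_force: [0.9, 0.4, 0.1]
finger_gap: 0.0848
finger_force: 0.0
```

```bash
python3 - <<'E'
from h import *
o=robot.get_obs(); print(o['clock'],o['tool_pos'],o['tcp_rot'],o['joint_velocities'].round(3))
save('wrist','wrist2.png')
for k in ['unit_shell']:
    print(k,[(np.round(d['position'],3).tolist(),round(d['confidence'],2)) for d in robot.mark_of('wrist',k)])
E
```

```text
3.3667 [0.59172871 0.36985387 0.11073924] [7.31536744e-01 6.81801354e-01 9.28007522e-04 2.10482811e-04] [ 0.016  0.545  0.309  0.001 -0.83  -0.011]
unit_shell [([0.592, 0.372, 0.002], 0.71)]
```

View pics/wrist2.png

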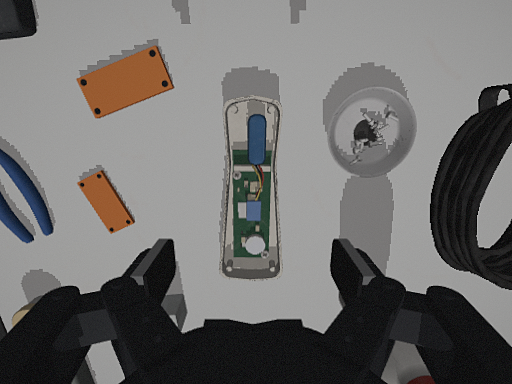

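The shell axis (252,97)–(253,276) is aligned and centred between the fingers, so I descend and close.

{"name": "arm_command", "arguments": {
  "targets": [
    {"claw": 0.085, "xyz": [0, 0, 0.03], "yaw": 0},
    {"claw": 0.085, "xyz": [0, 0, 0.03], "yaw": 0},
    {"claw": 0.085, "xyz": [0, 0, 0.03], "yaw": 0},
    {"claw": 0.085, "xyz": [0, 0, 0.012], "yaw": 0},
    {"claw": 0.085, "xyz": [0, 0, 0.005], "yaw": 0}
  ]
}}

```text
clock: 3.88
tool_pos: [0.591, 0.3709, 0.0043]
tcp_rot: [0.731, 0.683, -0.0, -0.0]
wrist_force: [0.1, -0.3, -0.1]
finger_gap: 0.085
finger_force: 0.0
```

{"name": "arm_command", "arguments": {
  "targets": [
    {"claw": 0.05, "xyz": [0, 0, 0], "yaw": 0},
    {"claw": 0.05, "xyz": [0, 0, 0], "yaw": 0},
    {"claw": 0.045, "xyz": [0, 0, 0], "yaw": 0},
    {"claw": 0.045, "xyz": [0, 0, 0], "yaw": 0},
    {"claw": 0.045, "xyz": [0, 0, 0], "yaw": 0}
  ]
}}

```text
clock: 4.3
tool_pos: [0.5924, 0.3718, 0.0072]
tcp_rot: [0.731, 0.683, 0.002, 0.001]
wrist_force: [0.1, -0.1, 7.1]
finger_gap: 0.0512
finger_force: 63.5
```

{"name": "arm_command", "arguments": {
  "targets": [
    {"claw": 0.045, "xyz": [0, 0, 0], "yaw": 0},
    {"claw": 0.045, "xyz": [0, 0, 0], "yaw": 0},
    {"claw": 0.045, "xyz": [0, 0, 0], "yaw": 0},
    {"claw": 0.045, "xyz": [0, 0, 0], "yaw": 0},
    {"claw": 0.045, "xyz": [0, 0, 0], "yaw": 0}
  ]
}}

```text
clock: 4.72
tool_pos: [0.5924, 0.3718, 0.0072]
tcp_rot: [0.731, 0.683, 0.002, 0.001]
wrist_force: [0.4, 0.2, 7.3]
finger_gap: 0.0518
finger_force: 63.5
```

{"name": "arm_command", "arguments": {
  "targets": [
    {"claw": 0.045, "xyz": [0, 0, -0.005], "yaw": 0},
    {"claw": 0.045, "xyz": [0, 0, -0.015], "yaw": 0},
    {"claw": 0.045, "xyz": [0, 0, -0.025], "yaw": 0},
    {"claw": 0.045, "xyz": [0, 0, -0.025], "yaw": 0},
    {"claw": 0.045, "xyz": [0, 0, -0.02], "yaw": 0}
  ]
}}

```text
clock: 5.13
tool_pos: [0.5914, 0.3713, 0.0978]
tcp_rot: [0.731, 0.683, 0.001, 0.0]
wrist_force: [0.2, 0.6, -1.8]
finger_gap: 0.0512
finger_force: 63.1
```

{"name": "arm_command", "arguments": {
  "targets": [
    {"claw": 0.045, "xyz": [-0.01, -0.0045, -0.01], "yaw": 0},
    {"claw": 0.045, "xyz": [-0.018, -0.008, 0], "yaw": 0},
    {"claw": 0.045, "xyz": [-0.025, -0.01, 0], "yaw": 0},
    {"claw": 0.045, "xyz": [-0.025, -0.01, 0], "yaw": 0},
    {"claw": 0.045, "xyz": [-0.025, -0.01, 0], "yaw": 0}
  ]
}}

```text
clock: 5.55
tool_pos: [0.541, 0.2703, 0.1059]
tcp_rot: [0.731, 0.683, 0.001, 0.0]
wrist_force: [0.6, -0.3, -0.7]
finger_gap: 0.0509
finger_force: 63.0
```

{"name": "arm_command", "arguments": {
  "targets": [
    {"claw": 0.045, "xyz": [-0.025, -0.01, 0], "yaw": 0},
    {"claw": 0.045, "xyz": [-0.025, -0.01, 0], "yaw": 0},
    {"claw": 0.045, "xyz": [-0.025, -0.01, 0], "yaw": 0},
    {"claw": 0.045, "xyz": [-0.025, -0.01, 0], "yaw": 0},
    {"claw": 0.045, "xyz": [-0.025, -0.01, 0], "yaw": 0}
  ]
}}

```text
clock: 5.97
tool_pos: [0.4828, 0.1489, 0.1058]
tcp_rot: [0.731, 0.683, 0.001, 0.0]
wrist_force: [0.0, -0.4, -2.9]
finger_gap: 0.0515
finger_force: 63.0
```

{"name": "arm_command", "arguments": {
  "targets": [
    {"claw": 0.045, "xyz": [-0.022, -0.012, 0], "yaw": 0},
    {"claw": 0.045, "xyz": [-0.015, -0.008, 0], "yaw": 0},
    {"claw": 0.045, "xyz": [-0.008, -0.003, 0], "yaw": 0.03},
    {"claw": 0.045, "xyz": [0, 0, 0], "yaw": 0.023},
    {"claw": 0.045, "xyz": [0, 0, 0], "yaw": 0}
  ]
}}

```text
clock: 6.38
tool_pos: [0.4581, 0.1068, 0.1052]
tcp_rot: [0.75, 0.662, 0.001, 0.0]
wrist_force: [-0.4, 0.1, -2.1]
finger_gap: 0.0515
finger_force: 63.0
```

```bash
python3 - <<'E'
from h import *
o=robot.get_obs(); print(o['clock'],o['tool_pos'],o['tcp_rot'],o['wrist_force'],o['ft_torque'])
im=save('wrist','wrist3.png')
for k in ['unit_shell','cradle']:
    print(k,[(np.round(d['position'],3).tolist(),round(d['confidence'],2)) for d in robot.mark_of('wrist',k)])
im2=save('side','side3.png')
cv2.imwrite('pics/c3.png',np.hstack([im,cv2.resize(im2[150:300,130:330],(288,216))[:,:].repeat(1,0) if 0 else np.vstack([cv2.resize(im2[150:300,130:330],(288,216)),np.zeros((168,288,3),np.uint8)])])[:,:,::-1])
E
```

```text
6.3833 [0.45805956 0.10676971 0.10517957] [7.49562499e-01 6.61932979e-01 7.70468021e-04 4.46079907e-04] [-0.37010556  0.12654031 -2.06446055] [ 0.06105087 -0.03620911 -0.01822112]
unit_shell [([0.461, 0.105, 0.103], 0.83)]
cradle []
```

View pics/c3.png

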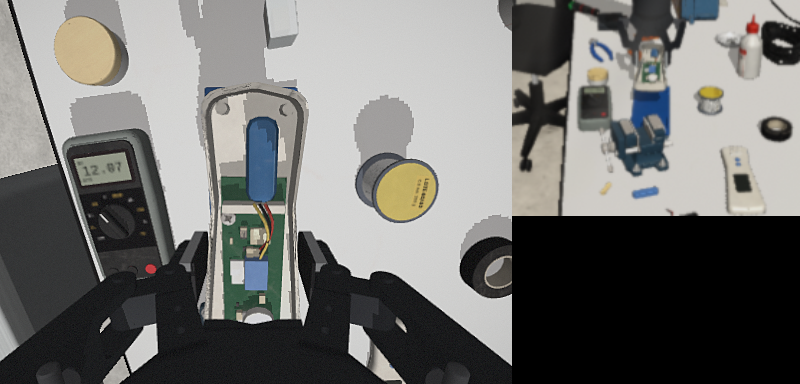

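```bash
python3 - <<'E'
from h import *
o=robot.get_obs(); im=cv2.imread('pics/wrist3.png')[:,:,::-1].copy()
print(px2w(cam('wrist',o),[[256,87],[205,95],[307,95]],.118))
x0,y1,s=.40,.22,4
r=rectify('wrist',im,o,x0,.53,.09,y1,.118,s)
# ideal outline (tcp as centre, tool yaw)
th=np.pi/2-2*np.arctan2(o['tcp_rot'][1],o['tcp_rot'][0]); th=-th; print('yaw',th)
c=np.array(o['tool_pos'][:2]); Rm=np.array([[np.cos(th),-np.sin(th)],[np.sin(th),np.cos(th)]])
for a,b in [((0,0),(0,.089)),((-.03,.089),(.03,.089)),((-.032,.089),(-.032,0)),((.032,.089),(.032,0))]:
    P=[tuple(int(v) for v in ((p[0]-x0)*1000*s,(y1-p[1])*1000*s)) for p in (c+Rm@np.array(a),c+Rm@np.array(b))]
    cv2.line(r,P[0],P[1],(255,0,0),1)
cv2.imwrite('pics/r3.png',r[:,:,::-1])
E
```

```text
[[0.47039534 0.19173913 0.118     ]
 [0.4468766  0.19116594 0.118     ]
 [0.49313003 0.18558588 0.118     ]]
yaw -0.11996517302264365
```

View pics/r3.png

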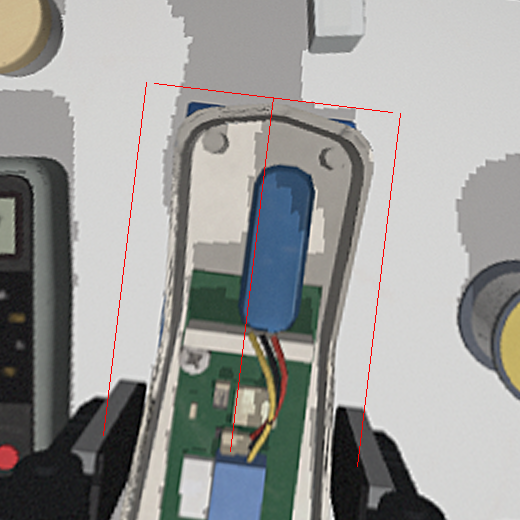

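{"name": "arm_command", "arguments": {
  "targets": [
    {"claw": 0.045, "xyz": [0.0015, -0.0003, 0.01], "yaw": 0.003},
    {"claw": 0.045, "xyz": [0, 0, 0.025], "yaw": 0},
    {"claw": 0.045, "xyz": [0, 0, 0.025], "yaw": 0},
    {"claw": 0.045, "xyz": [0, 0, 0.015], "yaw": 0},
    {"claw": 0.045, "xyz": [0, 0, 0.008], "yaw": 0}
  ]
}}

```text
clock: 7.0
tool_pos: [0.4559, 0.1083, 0.0188]
tcp_rot: [0.749, 0.662, -0.001, -0.001]
wrist_force: [-0.4, -0.6, -2.0]
finger_gap: 0.0513
finger_force: 63.1
```

{"name": "arm_command", "arguments": {
  "targets": [
    {"claw": 0.045, "xyz": [0, 0, 0.003], "yaw": 0},
    {"claw": 0.045, "xyz": [0, 0, 0.002], "yaw": 0},
    {"claw": 0.045, "xyz": [0, 0, 0.002], "yaw": 0},
    {"claw": 0.045, "xyz": [0, 0, 0.001], "yaw": 0},
    {"claw": 0.045, "xyz": [0, 0, 0], "yaw": 0}
  ]
}}

```text
clock: 7.42
tool_pos: [0.4574, 0.1081, 0.0137]
tcp_rot: [0.75, 0.662, 0.0, 0.0]
wrist_force: [0.3, 0.0, -2.8]
finger_gap: 0.051
finger_force: 63.1
```

{"name": "arm_command", "arguments": {
  "targets": [
    {"claw": 0.045, "xyz": [0, 0, 0.001], "yaw": 0},
    {"claw": 0.045, "xyz": [0, 0, 0.001], "yaw": 0},
    {"claw": 0.045, "xyz": [0, 0, 0], "yaw": 0},
    {"claw": 0.045, "xyz": [0, 0, 0], "yaw": 0},
    {"claw": 0.045, "xyz": [0, 0, 0], "yaw": 0}
  ]
}}

```text
clock: 7.83
tool_pos: [0.4575, 0.1081, 0.013]
tcp_rot: [0.75, 0.662, 0.001, 0.0]
wrist_force: [-8.1, -0.1, 24.0]
finger_gap: 0.0515
finger_force: 66.2
```

{"name": "arm_command", "arguments": {
  "targets": [
    {"claw": 0.045, "xyz": [0, 0, -0.001], "yaw": 0},
    {"claw": 0.068, "xyz": [0, 0, 0], "yaw": 0},
    {"claw": 0.068, "xyz": [0, 0, 0], "yaw": 0},
    {"claw": 0.068, "xyz": [0, 0, 0], "yaw": 0},
    {"claw": 0.068, "xyz": [0, 0, 0], "yaw": 0}
  ]
}}

```text
clock: 8.25
tool_pos: [0.4572, 0.108, 0.0122]
tcp_rot: [0.75, 0.662, 0.0, 0.0]
wrist_force: [-0.6, 0.3, 0.1]
finger_gap: 0.0682
finger_force: 0.0
```

{"name": "arm_command", "arguments": {
  "targets": [
    {"claw": 0.068, "xyz": [0, 0, -0.01], "yaw": 0},
    {"claw": 0.068, "xyz": [0, 0, -0.03], "yaw": 0},
    {"claw": 0.085, "xyz": [0, 0, -0.04], "yaw": 0},
    {"claw": 0.085, "xyz": [0, 0, -0.04], "yaw": 0},
    {"claw": 0.085, "xyz": [0, 0, -0.04], "yaw": 0}
  ]
}}

```text
clock: 8.67
tool_pos: [0.4565, 0.1079, 0.1747]
tcp_rot: [0.75, 0.662, -0.0, -0.0]
wrist_force: [0.1, 0.2, -0.5]
finger_gap: 0.0852
finger_force: 0.0
```

{"name": "arm_command", "arguments": {
  "targets": [
    {"claw": 0.085, "xyz": [0.02, 0, -0.03], "yaw": -0.11},
    {"claw": 0.085, "xyz": [0.03, 0, 0], "yaw": 0},
    {"claw": 0.085, "xyz": [0.02, 0, 0], "yaw": 0},
    {"claw": 0.085, "xyz": [0, 0, 0], "yaw": 0},
    {"claw": 0.085, "xyz": [0, 0, 0], "yaw": 0}
  ]
}}

```text
clock: 9.08
tool_pos: [0.4599, 0.1784, 0.2028]
tcp_rot: [0.711, 0.703, 0.0, 0.0]
wrist_force: [-0.4, -0.2, -1.2]
finger_gap: 0.0849
finger_force: 0.0
```

```bash
cat >> h.py <<'E'
def outline(r,x0,y1,s,c,th,w,l,col=(255,0,0)):
    P=np.array([[-w/2,-l/2],[w/2,-l/2],[w/2,l/2],[-w/2,l/2]])@np.array([[np.cos(th),-np.sin(th)],[np.sin(th),np.cos(th)]]).T+c
    P=np.c_[(P[:,0]-x0)*1000*s,(y1-P[:,1])*1000*s].astype(np.int32)
    cv2.polylines(r,[P],True,col,1)
E
python3 - <<'E'
from h import *
o=robot.get_obs(); print(o['clock'],o['tool_pos'],o['tcp_rot'])
im=save('wrist','wrist4.png')
for k in ['unit_shell','cradle']:
    print(k,[(np.round(d['position'],3).tolist(),round(d['confidence'],2)) for d in robot.mark_of('wrist',k)])
a=rectify('wrist',im,o,.39,.52,0,.22,.006,2.7); b=rectify('wrist',im,o,.39,.52,0,.22,.026,2.7)
outline(a,.39,.22,2.7,(.4577,.1076),-.123,.08,.19); outline(b,.39,.22,2.7,(.4577,.1076),-.123,.054,.178)
cv2.imwrite('pics/r4.png',np.hstack([a,b])[:,:,::-1])
E
```

```text
9.0833 [0.45993963 0.17835141 0.20276426] [7.11430253e-01 7.02756703e-01 3.59804873e-05 9.67807632e-05]
unit_shell [([0.462, 0.108, 0.009], 0.91)]
cradle []
```

View pics/r4.png

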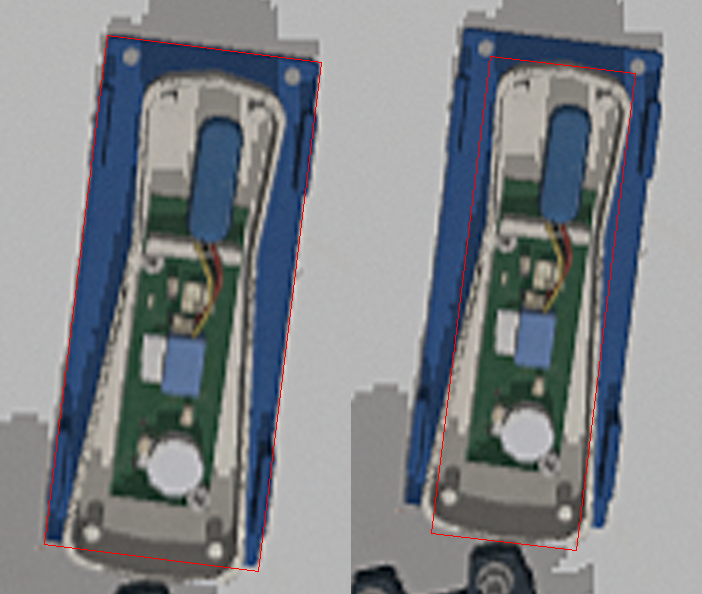

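The cradle edges match the outline, and the shell (565,70)–(507,535) sits centred and aligned on it to within about 1 mm. Next is the small orange plate.

{"name": "arm_command", "arguments": {
  "targets": [
    {"claw": 0.085, "xyz": [0.0386, -0.003, 0], "yaw": 0},
    {"claw": 0.085, "xyz": [0.0386, -0.003, 0], "yaw": 0},
    {"claw": 0.085, "xyz": [0.0386, -0.003, 0], "yaw": 0},
    {"claw": 0.085, "xyz": [0.0386, -0.003, 0], "yaw": 0},
    {"claw": 0.085, "xyz": [0.0386, -0.003, 0], "yaw": 0}
  ]
}}

```text
clock: 9.65
tool_pos: [0.4479, 0.372, 0.2023]
tcp_rot: [0.713, 0.702, -0.0, 0.0]
wrist_force: [0.9, -0.3, -0.1]
finger_gap: 0.0846
finger_force: 0.0
```

{"name": "arm_command", "arguments": {
  "targets": [
    {"claw": 0.08, "xyz": [0, 0, 0.01], "yaw": 0.119},
    {"claw": 0.08, "xyz": [0, 0, 0.01], "yaw": 0.119},
    {"claw": 0.08, "xyz": [0, 0, 0.01], "yaw": 0.119},
    {"claw": 0.08, "xyz": [0, 0, 0.01], "yaw": 0.119},
    {"claw": 0.08, "xyz": [0, 0, 0.01], "yaw": 0.119}
  ]
}}

```text
clock: 10.07
tool_pos: [0.4483, 0.3702, 0.1517]
tcp_rot: [0.888, 0.46, -0.0, 0.0]
wrist_force: [-0.8, 0.1, 0.4]
finger_gap: 0.0802
finger_force: 0.0
```

{"name": "arm_command", "arguments": {
  "targets": [
    {"claw": 0.075, "xyz": [0, 0, 0.01], "yaw": 0.119},
    {"claw": 0.075, "xyz": [0, 0, 0.01], "yaw": 0.119},
    {"claw": 0.075, "xyz": [0, 0, 0.01], "yaw": 0.119},
    {"claw": 0.075, "xyz": [0, 0, 0.01], "yaw": 0.119},
    {"claw": 0.075, "xyz": [0, 0, 0.01], "yaw": 0.118}
  ]
}}

```text
clock: 10.48
tool_pos: [0.4483, 0.3701, 0.1017]
tcp_rot: [0.984, 0.179, -0.0, 0.0]
wrist_force: [0.6, -0.3, -0.3]
finger_gap: 0.075
finger_force: 0.0
```

{"name": "arm_command", "arguments": {
  "targets": [
    {"claw": 0.075, "xyz": [0, 0, 0], "yaw": 0},
    {"claw": 0.075, "xyz": [0, 0, 0], "yaw": 0},
    {"claw": 0.075, "xyz": [0, 0, 0], "yaw": 0},
    {"claw": 0.075, "xyz": [0, 0, 0], "yaw": 0},
    {"claw": 0.075, "xyz": [0, 0, 0], "yaw": 0}
  ]
}}

```text
clock: 10.9
tool_pos: [0.4483, 0.3711, 0.1029]
tcp_rot: [0.983, 0.184, 0.0, -0.0]
wrist_force: [-0.6, 0.2, -0.8]
finger_gap: 0.0745
finger_force: 0.0
```

```bash
python3 - <<'E'
from h import *
o=robot.get_obs(); q=o['tcp_rot'];print(o['clock'],o['tool_pos'],q,2*np.arctan2(q[1],q[0])-np.pi/2,o['finger_gap'],o['joint_pos'])
im=save('wrist','wrist5.png'); orange('wrist',im,o,.005)
E
```

```text
10.9 [0.44825025 0.37112043 0.10292188] [ 9.82982498e-01  1.83698666e-01  4.21422702e-04 -1.76242392e-04] -1.2013006162607762 0.07450256017517175 [ 6.11564658e-01  5.64683889e-01  1.67221732e+00 -3.57076717e-05
  9.03778297e-01  1.81288735e+00]
orange ((446.9452819824219, 370.333984375), (26.719192504882812, 59.47101593017578), 21.146608352661133)
orange ((488.50921630859375, 478.2251281738281), (76.41295623779297, 36.789695739746094), 15.595635414123535)
```

View pics/wrist5.png

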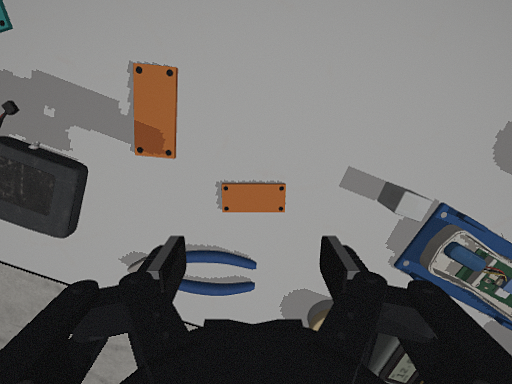

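The view shows the small plate (253,198) aligned across the fingers, with the pliers clear at row 250 and below. Descend and grasp.

{"name": "arm_command", "arguments": {
  "targets": [
    {"claw": 0.072, "xyz": [-0.0014, 0, 0.03], "yaw": 0},
    {"claw": 0.072, "xyz": [0, 0, 0.03], "yaw": 0},
    {"claw": 0.072, "xyz": [0, 0, 0.02], "yaw": 0},
    {"claw": 0.072, "xyz": [0, 0, 0.01], "yaw": 0},
    {"claw": 0.072, "xyz": [0, 0, 0.004], "yaw": 0}
  ]
}}

```text
clock: 11.37
tool_pos: [0.4461, 0.3702, 0.0071]
tcp_rot: [0.983, 0.183, -0.001, 0.0]
wrist_force: [-0.1, -0.6, 0.3]
finger_gap: 0.072
finger_force: 0.0
```

{"name": "arm_command", "arguments": {
  "targets": [
    {"claw": 0.065, "xyz": [0, 0, 0], "yaw": 0},
    {"claw": 0.06, "xyz": [0, 0, 0], "yaw": 0},
    {"claw": 0.055, "xyz": [0, 0, 0], "yaw": 0},
    {"claw": 0.05, "xyz": [0, 0, 0], "yaw": 0},
    {"claw": 0.05, "xyz": [0, 0, 0], "yaw": 0}
  ]
}}

```text
clock: 11.78
tool_pos: [0.447, 0.3708, 0.0091]
tcp_rot: [0.983, 0.183, 0.001, -0.0]
wrist_force: [0.7, 0.5, -0.6]
finger_gap: 0.05
finger_force: 0.0
```

The fingers closed above the plate: the tips sit behind the TCP when open. Reopen, go lower and retry.

{"name": "arm_command", "arguments": {
  "targets": [
    {"claw": 0.07, "xyz": [0, 0, 0], "yaw": 0},
    {"claw": 0.07, "xyz": [0, 0, 0], "yaw": 0},
    {"claw": 0.07, "xyz": [0, 0, 0], "yaw": 0},
    {"claw": 0.07, "xyz": [0, 0, 0.006], "yaw": 0},
    {"claw": 0.07, "xyz": [0, 0, 0.006], "yaw": 0}
  ]
}}

```text
clock: 12.2
tool_pos: [0.4468, 0.3706, -0.004]
tcp_rot: [0.983, 0.183, 0.0, -0.0]
wrist_force: [-0.2, 0.5, -0.7]
finger_gap: 0.07
finger_force: 0.0
```

{"name": "arm_command", "arguments": {
  "targets": [
    {"claw": 0.066, "xyz": [0, 0, 0.001], "yaw": 0},
    {"claw": 0.062, "xyz": [0, 0, 0], "yaw": 0},
    {"claw": 0.06, "xyz": [0, 0, 0], "yaw": 0},
    {"claw": 0.055, "xyz": [0, 0, 0], "yaw": 0},
    {"claw": 0.055, "xyz": [0, 0, 0], "yaw": 0}
  ]
}}

```text
clock: 12.62
tool_pos: [0.4467, 0.3706, -0.0042]
tcp_rot: [0.983, 0.183, 0.0, -0.0]
wrist_force: [-2.0, -2.2, 7.1]
finger_gap: 0.0576
finger_force: 63.4
```

{"name": "arm_command", "arguments": {
  "targets": [
    {"claw": 0.055, "xyz": [0, 0, -0.005], "yaw": 0},
    {"claw": 0.055, "xyz": [0, 0, -0.02], "yaw": 0},
    {"claw": 0.055, "xyz": [0, 0, -0.025], "yaw": 0},
    {"claw": 0.055, "xyz": [0, 0, -0.025], "yaw": 0},
    {"claw": 0.055, "xyz": [0, 0, -0.025], "yaw": 0}
  ]
}}

```text
clock: 13.03
tool_pos: [0.4465, 0.3704, 0.0965]
tcp_rot: [0.983, 0.183, -0.0, 0.0]
wrist_force: [0.5, -0.0, 0.8]
finger_gap: 0.0574
finger_force: 64.1
```

{"name": "arm_command", "arguments": {
  "targets": [
    {"claw": 0.055, "xyz": [-0.0084, 0.025, 0], "yaw": 0},
    {"claw": 0.055, "xyz": [-0.0084, 0.025, 0], "yaw": 0},
    {"claw": 0.055, "xyz": [-0.0084, 0.025, 0], "yaw": 0},
    {"claw": 0.055, "xyz": [-0.0084, 0.025, 0], "yaw": 0},
    {"claw": 0.055, "xyz": [-0.0084, 0.025, 0], "yaw": 0}
  ]
}}

```text
clock: 13.45
tool_pos: [0.4522, 0.2377, 0.0956]
tcp_rot: [0.983, 0.183, 0.0, -0.0]
wrist_force: [0.5, -0.3, -0.5]
finger_gap: 0.0574
finger_force: 64.1
```

{"name": "arm_command", "arguments": {
  "targets": [
    {"claw": 0.055, "xyz": [-0.0084, 0.025, 0], "yaw": 0},
    {"claw": 0.055, "xyz": [-0.0084, 0.025, 0], "yaw": 0},
    {"claw": 0.055, "xyz": [-0.0084, 0.025, 0], "yaw": 0},
    {"claw": 0.055, "xyz": [-0.0084, 0.025, 0], "yaw": 0},
    {"claw": 0.055, "xyz": [-0.0084, 0.0245, 0], "yaw": 0}
  ]
}}

```text
clock: 13.87
tool_pos: [0.4579, 0.1063, 0.0955]
tcp_rot: [0.983, 0.183, 0.0, 0.0]
wrist_force: [-0.2, -0.1, 0.3]
finger_gap: 0.0574
finger_force: 64.1
```

{"name": "arm_command", "arguments": {
  "targets": [
    {"claw": 0.055, "xyz": [0, 0, 0], "yaw": 0.1},
    {"claw": 0.055, "xyz": [0, 0, 0], "yaw": 0.1},
    {"claw": 0.055, "xyz": [0, 0, 0], "yaw": 0.1},
    {"claw": 0.055, "xyz": [0, 0, 0], "yaw": 0.1},
    {"claw": 0.055, "xyz": [0, 0, 0], "yaw": 0.091}
  ]
}}

```text
clock: 14.28
tool_pos: [0.458, 0.1075, 0.0955]
tcp_rot: [0.998, -0.064, 0.0, -0.0]
wrist_force: [-0.9, -0.1, 0.5]
finger_gap: 0.0575
finger_force: 64.2
```

{"name": "arm_command", "arguments": {
  "targets": [
    {"claw": 0.055, "xyz": [0, 0, 0.01], "yaw": 0},
    {"claw": 0.055, "xyz": [0, 0, 0.01], "yaw": 0},
    {"claw": 0.055, "xyz": [0, 0, 0], "yaw": 0},
    {"claw": 0.055, "xyz": [0, 0, 0], "yaw": 0},
    {"claw": 0.055, "xyz": [0, 0, 0], "yaw": 0}
  ]
}}

```text
clock: 14.7
tool_pos: [0.4579, 0.1075, 0.0751]
tcp_rot: [0.998, -0.061, -0.0, 0.0]
wrist_force: [-0.2, -0.5, -0.5]
finger_gap: 0.0575
finger_force: 64.2
```

```bash
python3 - <<'E'
from h import *
o=robot.get_obs(); q=o['tcp_rot'];print(o['clock'],o['tool_pos'],q,2*np.arctan2(q[1],q[0])-np.pi/2,o['finger_gap'],o['finger_force'])
im=save('wrist','wrist6.png'); orange('wrist',im,o,o['tool_pos'][2]+.009)
E
```

```text
14.7 [0.457896   0.10754552 0.07508887] [ 9.98147016e-01 -6.08478210e-02 -2.69206545e-04  6.05144333e-05] -1.6925671943194185 0.05750909551306399 64.15324330329895
orange ((458.5616760253906, 108.45208740234375), (59.606910705566406, 28.752235412597656), 82.96683502197266)
```

View pics/wrist6.png

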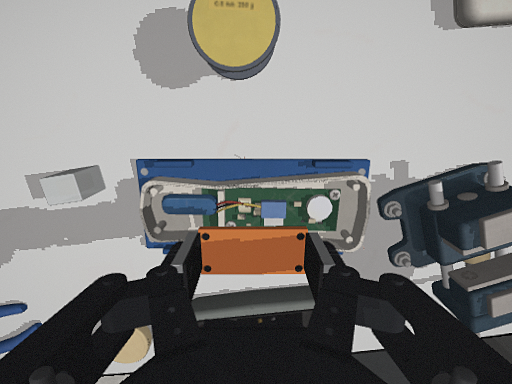

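The plate (252,250) is held level, 59.6 mm lengthwise at yaw -0.122 and over the shell's middle. Lower it.

{"name": "arm_command", "arguments": {
  "targets": [
    {"claw": 0.055, "xyz": [0, 0, 0.02], "yaw": 0},
    {"claw": 0.055, "xyz": [0, 0, 0.02], "yaw": 0},
    {"claw": 0.055, "xyz": [0, 0, 0.01], "yaw": 0},
    {"claw": 0.055, "xyz": [0, 0, 0.006], "yaw": 0},
    {"claw": 0.055, "xyz": [0, 0, 0.002], "yaw": 0}
  ]
}}

```text
clock: 15.17
tool_pos: [0.4578, 0.1075, 0.0168]
tcp_rot: [0.998, -0.061, -0.0, 0.0]
wrist_force: [-0.2, 0.5, -0.0]
finger_gap: 0.0575
finger_force: 64.2
```

{"name": "arm_command", "arguments": {
  "targets": [
    {"claw": 0.055, "xyz": [0, 0, 0.001], "yaw": 0},
    {"claw": 0.055, "xyz": [0, 0, 0], "yaw": 0},
    {"claw": 0.055, "xyz": [0, 0, 0], "yaw": 0},
    {"claw": 0.055, "xyz": [0, 0, 0], "yaw": 0},
    {"claw": 0.055, "xyz": [0, 0, 0], "yaw": 0}
  ]
}}

```text
clock: 15.58
tool_pos: [0.4582, 0.1076, 0.0167]
tcp_rot: [0.998, -0.062, 0.0, -0.0]
wrist_force: [0.0, 0.6, 0.6]
finger_gap: 0.0574
finger_force: 64.2
```

{"name": "arm_command", "arguments": {
  "targets": [
    {"claw": 0.055, "xyz": [0, 0, 0.0008], "yaw": 0},
    {"claw": 0.055, "xyz": [0, 0, 0], "yaw": 0},
    {"claw": 0.068, "xyz": [0, 0, 0], "yaw": 0},
    {"claw": 0.068, "xyz": [0, 0, 0], "yaw": 0},
    {"claw": 0.068, "xyz": [0, 0, 0], "yaw": 0}
  ]
}}

```text
clock: 16.0
tool_pos: [0.458, 0.1075, 0.0154]
tcp_rot: [0.998, -0.062, -0.0, 0.0]
wrist_force: [0.0, -0.1, 0.7]
finger_gap: 0.0684
finger_force: 0.0
```

{"name": "arm_command", "arguments": {
  "targets": [
    {"claw": 0.068, "xyz": [0, 0, 0], "yaw": 0},
    {"claw": 0.068, "xyz": [0, 0, -0.01], "yaw": 0},
    {"claw": 0.068, "xyz": [0, 0, -0.02], "yaw": 0},
    {"claw": 0.068, "xyz": [0, 0, -0.04], "yaw": 0},
    {"claw": 0.085, "xyz": [0, 0, -0.04], "yaw": 0}
  ]
}}

```text
clock: 16.42
tool_pos: [0.457, 0.1074, 0.1267]
tcp_rot: [0.998, -0.062, -0.001, 0.0]
wrist_force: [0.3, -0.1, -0.1]
finger_gap: 0.0783
finger_force: 0.0
```

{"name": "arm_command", "arguments": {
  "targets": [
    {"claw": 0.085, "xyz": [0.01, 0, -0.04], "yaw": 0},
    {"claw": 0.085, "xyz": [0.03, 0, -0.02], "yaw": 0},
    {"claw": 0.085, "xyz": [0.02, 0, 0], "yaw": 0},
    {"claw": 0.085, "xyz": [0, 0, 0], "yaw": 0},
    {"claw": 0.085, "xyz": [0, 0, 0], "yaw": 0}
  ]
}}

```text
clock: 16.83
tool_pos: [0.5175, 0.1, 0.1859]
tcp_rot: [0.998, -0.062, 0.0, -0.0]
wrist_force: [0.2, -0.1, -1.1]
finger_gap: 0.0852
finger_force: 0.0
```

```bash
python3 - <<'E'
from h import *
o=robot.get_obs(); q=o['tcp_rot'];print(o['clock'],o['tool_pos'],q,2*np.arctan2(q[1],q[0])-np.pi/2)
im=save('wrist','wrist7.png'); orange('wrist',im,o,.025)
b=rectify('wrist',im,o,.39,.52,0,.22,.026,2.7);outline(b,.39,.22,2.7,(.458,.1076),-.122,.054,.178);outline(b,.39,.22,2.7,(.458,.1076),-.122,.028,.06)
cv2.imwrite('pics/r7.png',b[:,:,::-1])
print([(np.round(d['position'],3).tolist(),round(d['confidence'],2)) for d in robot.mark_of('wrist','unit_shell')])
print([(np.round(d['position'],3).tolist(),round(d['confidence'],2)) for d in robot.mark_of('wrist','spool')])
E
```

```text
16.8333 [0.51751955 0.1000331  0.18588467] [ 9.98088176e-01 -6.18060657e-02  2.80270646e-05 -5.23043019e-05] -1.6944872935268522
orange ((458.60137939453125, 108.64005279541016), (59.275245666503906, 26.74026870727539), 82.87346649169922)
[([0.459, 0.105, 0.006], 0.97)]
[([0.582, 0.104, -0.001], 0.88), ([0.346, 0.242, 0.004], 0.58)]
```

View pics/r7.png

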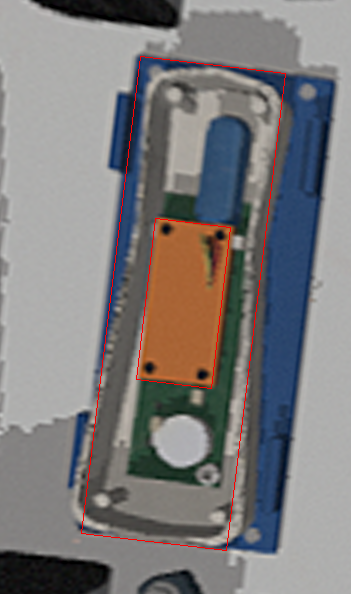

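The plate lies inside its target outline on the board, at (185,300). Next is the lid.

{"name": "arm_command", "arguments": {
  "targets": [
    {"claw": 0.085, "xyz": [0.0148, 0.0326, 0], "yaw": 0},
    {"claw": 0.085, "xyz": [0.0148, 0.0326, 0], "yaw": 0},
    {"claw": 0.085, "xyz": [0.0148, 0.0326, 0], "yaw": 0},
    {"claw": 0.085, "xyz": [0.0148, 0.0326, 0], "yaw": 0},
    {"claw": 0.085, "xyz": [0.0148, 0.0326, 0], "yaw": 0}
  ]
}}

```text
clock: 17.4
tool_pos: [0.5704, -0.0719, 0.1852]
tcp_rot: [0.998, -0.061, -0.001, -0.0]
wrist_force: [-0.1, 1.2, -0.2]
finger_gap: 0.0849
finger_force: 0.0
```

{"name": "arm_command", "arguments": {
  "targets": [
    {"claw": 0.085, "xyz": [0.0148, 0.0326, 0], "yaw": 0},
    {"claw": 0.085, "xyz": [0.0148, 0.0326, 0], "yaw": 0},
    {"claw": 0.085, "xyz": [0, 0, 0], "yaw": -0.115},
    {"claw": 0.085, "xyz": [0, 0, 0], "yaw": -0.115},
    {"claw": 0.085, "xyz": [0, 0, 0], "yaw": -0.115}
  ]
}}

```text
clock: 17.82
tool_pos: [0.5915, -0.1392, 0.1849]
tcp_rot: [0.994, 0.113, -0.001, -0.0]
wrist_force: [-0.6, -0.5, -0.3]
finger_gap: 0.085
finger_force: 0.0
```

{"name": "arm_command", "arguments": {
  "targets": [
    {"claw": 0.085, "xyz": [0, 0, 0], "yaw": -0.115},
    {"claw": 0.085, "xyz": [0, 0, 0], "yaw": -0.115},
    {"claw": 0.085, "xyz": [0, 0, 0], "yaw": -0.115},
    {"claw": 0.085, "xyz": [0, 0, 0], "yaw": -0.115},
    {"claw": 0.085, "xyz": [0, 0, 0], "yaw": -0.115}
  ]
}}

```text
clock: 18.23
tool_pos: [0.5915, -0.1385, 0.1851]
tcp_rot: [0.921, 0.391, -0.001, -0.0]
wrist_force: [-0.2, 0.1, -0.0]
finger_gap: 0.0853
finger_force: 0.0
```

{"name": "arm_command", "arguments": {
  "targets": [
    {"claw": 0.085, "xyz": [0, 0, 0.01], "yaw": -0.115},
    {"claw": 0.085, "xyz": [0, 0, 0.01], "yaw": -0.115},
    {"claw": 0.085, "xyz": [0, 0, 0.01], "yaw": -0.115},
    {"claw": 0.085, "xyz": [0, 0, 0.01], "yaw": -0.115},
    {"claw": 0.085, "xyz": [0, 0, 0.01], "yaw": -0.115}
  ]
}}

```text
clock: 18.65
tool_pos: [0.5915, -0.1385, 0.1347]
tcp_rot: [0.772, 0.636, -0.0, -0.001]
wrist_force: [0.2, 0.5, 0.7]
finger_gap: 0.0849
finger_force: 0.0
```

{"name": "arm_command", "arguments": {
  "targets": [
    {"claw": 0.085, "xyz": [0, 0, 0.01], "yaw": -0.115},
    {"claw": 0.085, "xyz": [0, 0, 0], "yaw": 0},
    {"claw": 0.085, "xyz": [0, 0, 0], "yaw": 0},
    {"claw": 0.085, "xyz": [0, 0, 0], "yaw": 0},
    {"claw": 0.085, "xyz": [0, 0, 0], "yaw": 0}
  ]
}}

```text
clock: 19.07
tool_pos: [0.5925, -0.139, 0.1262]
tcp_rot: [0.737, 0.676, 0.0, 0.0]
wrist_force: [-0.5, -0.2, 0.3]
finger_gap: 0.085
finger_force: 0.0
```

```bash
python3 - <<'E'
from h import *
o=robot.get_obs(); q=o['tcp_rot'];print(o['clock'],o['tool_pos'],q,2*np.arctan2(q[1],q[0])-np.pi/2)
im=save('wrist','wrist8.png')
for k in ['unit_lid','lid_end']:
    print(k,[(np.round(d['position'],3).tolist(),round(d['confidence'],2)) for d in robot.mark_of('wrist',k)])
b=rectify('wrist',im,o,.53,.66,-.245,-.04,.015,2.7);outline(b,.53,-.04,2.7,(.592,-.139),-.082,.064,.178)
cv2.imwrite('pics/r8.png',np.hstack([b,im[:,100:400] if 0 else np.vstack([im[:,100:400],np.zeros((b.shape[0]-384,300,3),np.uint8)])])[:,:,::-1])
E
```

```text
19.0667 [ 0.59245834 -0.13901768  0.12619834] [7.37057896e-01 6.75829489e-01 1.94530373e-04 3.49211489e-04] -0.0866171254299768
unit_lid [([0.597, -0.143, -0.001], 0.68)]
lid_end [([0.602, -0.053, 0.008], 0.89)]
```

View pics/r8.png

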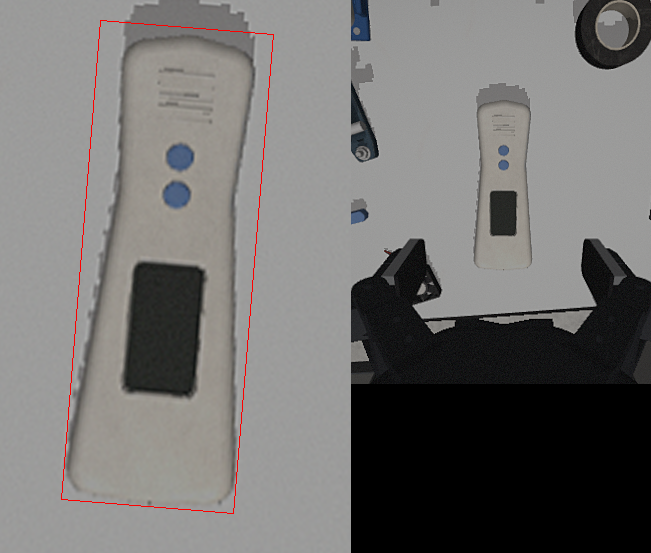

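The lid runs from (188,38) to (150,503) in the crop, with its centre about 1.5 mm south of the gripper and the same yaw. Descend and grasp.

{"name": "arm_command", "arguments": {
  "targets": [
    {"claw": 0.085, "xyz": [-0.0015, 0.0005, 0.035], "yaw": -0.004},
    {"claw": 0.085, "xyz": [0, 0, 0.035], "yaw": 0},
    {"claw": 0.085, "xyz": [0, 0, 0.03], "yaw": 0},
    {"claw": 0.08, "xyz": [0, 0, 0.02], "yaw": 0},
    {"claw": 0.08, "xyz": [0, 0, 0.009], "yaw": 0}
  ]
}}

```text
clock: 19.63
tool_pos: [0.5912, -0.1401, -0.0063]
tcp_rot: [0.735, 0.678, -0.001, -0.002]
wrist_force: [-0.5, -1.5, 0.3]
finger_gap: 0.0799
finger_force: 0.0
```

{"name": "arm_command", "arguments": {
  "targets": [
    {"claw": 0.072, "xyz": [0, 0, 0], "yaw": 0},
    {"claw": 0.066, "xyz": [0, 0, 0], "yaw": 0},
    {"claw": 0.06, "xyz": [0, 0, 0], "yaw": 0},
    {"claw": 0.058, "xyz": [0, 0, 0], "yaw": 0},
    {"claw": 0.058, "xyz": [0, 0, 0], "yaw": 0}
  ]
}}

```text
clock: 20.05
tool_pos: [0.5936, -0.1409, -0.0019]
tcp_rot: [0.735, 0.678, 0.001, 0.001]
wrist_force: [-0.9, 0.3, 7.2]
finger_gap: 0.0623
finger_force: 66.5
```

{"name": "arm_command", "arguments": {
  "targets": [
    {"claw": 0.058, "xyz": [0, 0, -0.01], "yaw": 0},
    {"claw": 0.058, "xyz": [0, 0, -0.025], "yaw": 0},
    {"claw": 0.058, "xyz": [0, 0, -0.035], "yaw": 0},
    {"claw": 0.058, "xyz": [0, 0, -0.035], "yaw": 0},
    {"claw": 0.058, "xyz": [0, 0, -0.025], "yaw": 0}
  ]
}}

```text
clock: 20.47
tool_pos: [0.5933, -0.1407, 0.1305]
tcp_rot: [0.735, 0.678, 0.001, 0.001]
wrist_force: [1.2, 0.5, -0.8]
finger_gap: 0.0625
finger_force: 65.7
```

{"name": "arm_command", "arguments": {
  "targets": [
    {"claw": 0.058, "xyz": [0.0236, -0.0155, 0], "yaw": 0},
    {"claw": 0.058, "xyz": [0.0236, -0.0155, 0], "yaw": 0},
    {"claw": 0.058, "xyz": [0.0236, -0.0155, 0], "yaw": 0},
    {"claw": 0.058, "xyz": [0.0236, -0.0155, 0], "yaw": 0},
    {"claw": 0.058, "xyz": [0.0236, -0.0155, 0], "yaw": 0}
  ]
}}

```text
clock: 20.88
tool_pos: [0.5241, -0.0158, 0.1275]
tcp_rot: [0.735, 0.678, 0.0, 0.0]
wrist_force: [1.0, 0.7, -0.3]
finger_gap: 0.0621
finger_force: 65.7
```

{"name": "arm_command", "arguments": {
  "targets": [
    {"claw": 0.058, "xyz": [0.0236, -0.0155, 0], "yaw": 0},
    {"claw": 0.058, "xyz": [0.0236, -0.0155, 0], "yaw": 0},
    {"claw": 0.058, "xyz": [0.0236, -0.0155, 0], "yaw": 0},
    {"claw": 0.058, "xyz": [0.0236, -0.0155, 0], "yaw": 0},
    {"claw": 0.058, "xyz": [0.0236, -0.0155, 0], "yaw": 0}
  ]
}}

```text
clock: 21.3
tool_pos: [0.4563, 0.1081, 0.1274]
tcp_rot: [0.735, 0.678, 0.0, 0.0]
wrist_force: [0.1, 0.6, -0.6]
finger_gap: 0.0625
finger_force: 65.7
```

{"name": "arm_command", "arguments": {
  "targets": [
    {"claw": 0.058, "xyz": [0, 0, 0.01], "yaw": 0.041},
    {"claw": 0.058, "xyz": [0, 0, 0.02], "yaw": 0},
    {"claw": 0.058, "xyz": [0, 0, 0.015], "yaw": 0},
    {"claw": 0.058, "xyz": [0, 0, 0], "yaw": 0},
    {"claw": 0.058, "xyz": [0, 0, 0], "yaw": 0}
  ]
}}

```text
clock: 21.72
tool_pos: [0.4569, 0.1071, 0.082]
tcp_rot: [0.749, 0.663, -0.0, -0.0]
wrist_force: [0.1, 0.2, -0.1]
finger_gap: 0.0622
finger_force: 65.7
```

```bash
python3 - <<'E'
from h import *
o=robot.get_obs(); q=o['tcp_rot'];th=2*np.arctan2(q[1],q[0])-np.pi/2;print(o['clock'],o['tool_pos'],q,th,o['finger_gap'])
im=save('wrist','wrist9.png')
for k in ['unit_lid','lid_end','unit_shell']:
    print(k,[(np.round(d['position'],3).tolist(),round(d['confidence'],2)) for d in robot.mark_of('wrist',k)])
z=o['tool_pos'][2]+.002+.015
b=rectify('wrist',im,o,.39,.52,.09,.22,z,4);outline(b,.39,.22,4,o['tool_pos'][:2],th,.064,.178)
cv2.imwrite('pics/r9.png',b[:,:,::-1])
E
```

```text
21.7167 [0.45690683 0.1070541  0.08198539] [ 7.48565656e-01  6.63060618e-01 -2.26287508e-04 -1.56510397e-04] -0.1209961842437326 0.062186213548719685
unit_lid [([0.458, 0.103, 0.083], 0.61)]
lid_end [([0.47, 0.193, 0.092], 0.93)]
unit_shell [([0.583, 0.104, -0.001], 0.17)]
```

View pics/r9.png

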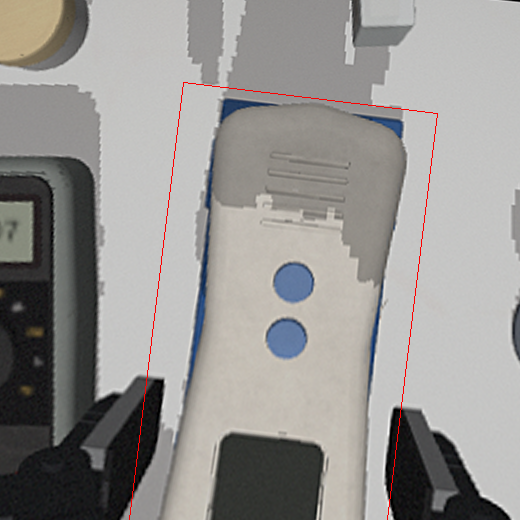

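The lid end (312,105) and axis match the shell's earlier in-hand picture to within 1 mm, with the dark window at the south end. Lower it.

{"name": "arm_command", "arguments": {
  "targets": [
    {"claw": 0.058, "xyz": [0.0003, 0.0008, 0.015], "yaw": 0.001},
    {"claw": 0.058, "xyz": [0, 0, 0.02], "yaw": 0},
    {"claw": 0.058, "xyz": [0, 0, 0.012], "yaw": 0},
    {"claw": 0.058, "xyz": [0, 0, 0.006], "yaw": 0},
    {"claw": 0.058, "xyz": [0, 0, 0.002], "yaw": 0}
  ]
}}

```text
clock: 22.33
tool_pos: [0.4577, 0.1072, 0.0262]
tcp_rot: [0.749, 0.663, -0.0, -0.0]
wrist_force: [-1.1, 0.1, -0.3]
finger_gap: 0.0626
finger_force: 65.7
```

{"name": "arm_command", "arguments": {
  "targets": [
    {"claw": 0.058, "xyz": [0, 0, 0.001], "yaw": 0},
    {"claw": 0.058, "xyz": [0, 0, 0.001], "yaw": 0},
    {"claw": 0.058, "xyz": [0, 0, 0], "yaw": 0},
    {"claw": 0.058, "xyz": [0, 0, 0], "yaw": 0},
    {"claw": 0.058, "xyz": [0, 0, 0], "yaw": 0}
  ]
}}

```text
clock: 22.75
tool_pos: [0.4581, 0.1073, 0.0249]
tcp_rot: [0.749, 0.663, 0.0, 0.0]
wrist_force: [0.1, -0.5, -0.7]
finger_gap: 0.0623
finger_force: 65.7
```

{"name": "arm_command", "arguments": {
  "targets": [
    {"claw": 0.058, "xyz": [0, 0, 0.0007], "yaw": 0},
    {"claw": 0.058, "xyz": [0, 0, 0], "yaw": 0},
    {"claw": 0.074, "xyz": [0, 0, 0], "yaw": 0},
    {"claw": 0.074, "xyz": [0, 0, 0], "yaw": 0},
    {"claw": 0.074, "xyz": [0, 0, 0], "yaw": 0}
  ]
}}

```text
clock: 23.17
tool_pos: [0.4579, 0.1073, 0.0238]
tcp_rot: [0.749, 0.663, -0.0, 0.0]
wrist_force: [0.1, 0.1, 0.5]
finger_gap: 0.0739
finger_force: 0.0
```

{"name": "arm_command", "arguments": {
  "targets": [
    {"claw": 0.074, "xyz": [0, 0, 0], "yaw": 0},
    {"claw": 0.074, "xyz": [0, 0, -0.01], "yaw": 0},
    {"claw": 0.08, "xyz": [0, 0, -0.03], "yaw": 0},
    {"claw": 0.085, "xyz": [0, 0, -0.04], "yaw": 0},
    {"claw": 0.085, "xyz": [0, 0, -0.04], "yaw": 0}
  ]
}}

```text
clock: 23.58
tool_pos: [0.4571, 0.1072, 0.1455]
tcp_rot: [0.749, 0.663, -0.001, -0.001]
wrist_force: [0.9, -0.2, 0.0]
finger_gap: 0.0847
finger_force: 0.0
```

{"name": "arm_command", "arguments": {
  "targets": [
    {"claw": 0.085, "xyz": [0.02, 0.03, -0.02], "yaw": 0},
    {"claw": 0.085, "xyz": [0.02, 0.03, -0.02], "yaw": 0},
    {"claw": 0.085, "xyz": [0.01, 0.03, 0], "yaw": 0},
    {"claw": 0.085, "xyz": [0, 0, 0], "yaw": 0},
    {"claw": 0.085, "xyz": [0, 0, 0], "yaw": 0}
  ]
}}

```text
clock: 24.0
tool_pos: [0.5538, 0.1461, 0.1841]
tcp_rot: [0.749, 0.663, 0.0, 0.0]
wrist_force: [-0.3, 0.3, -0.6]
finger_gap: 0.0855
finger_force: 0.0
```

```bash
python3 - <<'E'
from h import *
o=robot.get_obs(); q=o['tcp_rot'];th=2*np.arctan2(q[1],q[0])-np.pi/2;print(o['clock'],o['tool_pos'],q,th,o['finger_gap'])
im=save('wrist','wrist10.png')
for k in ['unit_lid','lid_end','spool']:
    print(k,[(np.round(d['position'],3).tolist(),round(d['confidence'],2)) for d in robot.mark_of('wrist',k)])
hsv=cv2.cvtColor(im,cv2.COLOR_RGB2HSV); m=cv2.inRange(hsv,(22,110,110),(35,255,255))
c=max(cv2.findContours(m,cv2.RETR_EXTERNAL,cv2.CHAIN_APPROX_NONE)[0],key=len)
p=px2w(cam('wrist',o),c.reshape(-1,2),.04)[:,:2]*1000; print('spool top',cv2.minEnclosingCircle(p.astype(np.float32)))
b=rectify('wrist',im,o,.39,.64,0,.22,.041,2.7);outline(b,.39,.22,2.7,(.4581,.1073),-.122,.064,.178)
cv2.imwrite('pics/r10.png',b[:,:,::-1])
E
```

```text
24.0 [0.5537713  0.14613434 0.1841422 ] [7.48826674e-01 6.62765870e-01 9.78904154e-05 7.18943381e-05] -0.12178360128439913 0.08554755271866452
unit_lid [([0.46, 0.106, 0.027], 0.93)]
lid_end []
spool [([0.584, 0.106, 0.0], 0.74)]
spool top ((584.9826049804688, 104.26467895507812), 24.228811264038086)
```

View pics/r10.png

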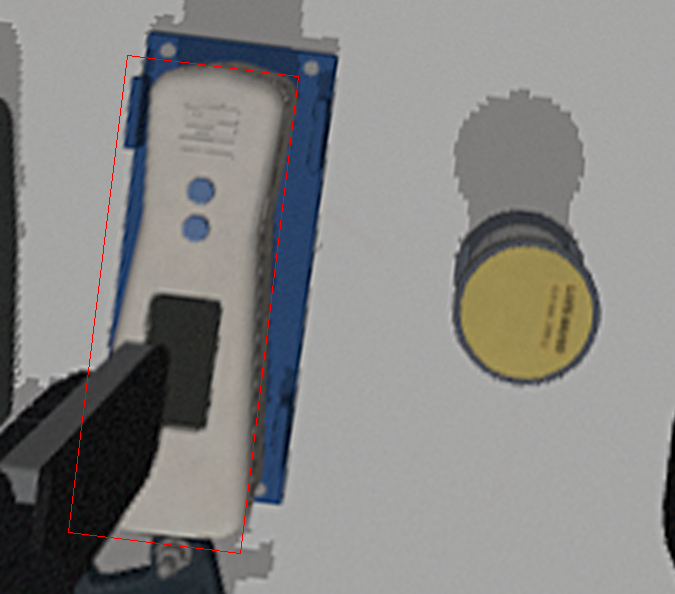

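The lid sits squarely on the shell, inside the target outline with only the rim showing evenly. The spool top is at (525,312). Now grasp the spool.

{"name": "arm_command", "arguments": {
  "targets": [
    {"claw": 0.085, "xyz": [-0.0186, 0.0178, 0], "yaw": 0},
    {"claw": 0.085, "xyz": [-0.0186, 0.0179, 0.01], "yaw": 0},
    {"claw": 0.085, "xyz": [0, 0, 0.03], "yaw": 0},
    {"claw": 0.085, "xyz": [0, 0, 0.03], "yaw": 0},
    {"claw": 0.085, "xyz": [0, 0, 0.03], "yaw": 0}
  ]
}}

```text
clock: 24.62
tool_pos: [0.5838, 0.1041, 0.083]
tcp_rot: [0.749, 0.662, 0.0, 0.0]
wrist_force: [0.2, 0.2, -0.1]
finger_gap: 0.0848
finger_force: 0.0
```

{"name": "arm_command", "arguments": {
  "targets": [
    {"claw": 0.085, "xyz": [0, 0, 0.03], "yaw": 0},
    {"claw": 0.085, "xyz": [0, 0, 0.025], "yaw": 0},
    {"claw": 0.085, "xyz": [0, 0, 0.013], "yaw": 0},
    {"claw": 0.085, "xyz": [0, 0, 0.006], "yaw": 0},
    {"claw": 0.085, "xyz": [0, 0, 0], "yaw": 0}
  ]
}}

```text
clock: 25.03
tool_pos: [0.5837, 0.1046, 0.0094]
tcp_rot: [0.749, 0.663, -0.001, -0.0]
wrist_force: [0.0, -0.4, 0.5]
finger_gap: 0.0848
finger_force: 0.0
```

{"name": "arm_command", "arguments": {
  "targets": [
    {"claw": 0.065, "xyz": [0, 0, 0], "yaw": 0},
    {"claw": 0.055, "xyz": [0, 0, 0], "yaw": 0},
    {"claw": 0.05, "xyz": [0, 0, 0], "yaw": 0},
    {"claw": 0.048, "xyz": [0, 0, 0], "yaw": 0},
    {"claw": 0.048, "xyz": [0, 0, 0], "yaw": 0}
  ]
}}

```text
clock: 25.45
tool_pos: [0.585, 0.1048, 0.0117]
tcp_rot: [0.749, 0.663, 0.001, 0.001]
wrist_force: [-3.7, -0.1, 10.1]
finger_gap: 0.0531
finger_force: 62.9
```

{"name": "arm_command", "arguments": {
  "targets": [
    {"claw": 0.048, "xyz": [0, 0, -0.005], "yaw": 0},
    {"claw": 0.048, "xyz": [0, 0, -0.02], "yaw": 0},
    {"claw": 0.048, "xyz": [0, 0, -0.025], "yaw": 0},
    {"claw": 0.048, "xyz": [0, 0, -0.025], "yaw": 0},
    {"claw": 0.048, "xyz": [0, 0, -0.015], "yaw": 0}
  ]
}}

```text
clock: 25.87
tool_pos: [0.585, 0.1048, 0.103]
tcp_rot: [0.749, 0.663, 0.001, 0.001]
wrist_force: [0.9, -0.2, -2.0]
finger_gap: 0.0528
finger_force: 63.7
```

```bash
python3 - <<'E'
from h import *
o=robot.get_obs(); q=o['tcp_rot'];th=2*np.arctan2(q[1],q[0])-np.pi/2;print(o['clock'],o['tool_pos'],q,th,o['finger_gap'],o['wrist_force'])
im=save('wrist','wrist11.png')
print([(np.round(d['position'],3).tolist(),round(d['confidence'],2)) for d in robot.mark_of('wrist','spool')])
E
```

```text
25.8667 [0.58499117 0.1048012  0.10299795] [0.74888747 0.6626954  0.00125882 0.00088897] -0.12196972849039223 0.052754182715230837 [ 0.94636226 -0.24404815 -2.03660036]
[([0.583, 0.107, 0.088], 0.86)]
```

View pics/wrist11.png

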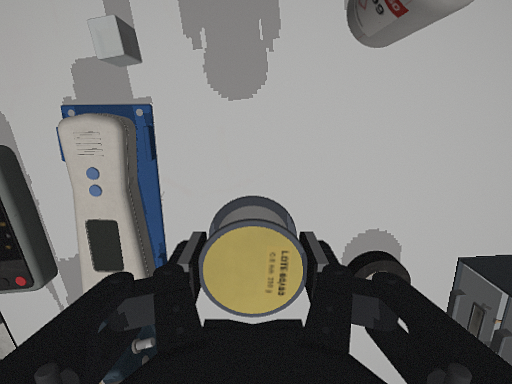

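The spool is held upright at (253,268) and the stack is undisturbed. Carry it to the lid's middle.

{"name": "arm_command", "arguments": {
  "targets": [
    {"claw": 0.048, "xyz": [-0.0016, -0.0161, 0], "yaw": 0},
    {"claw": 0.048, "xyz": [-0.003, -0.03, 0], "yaw": 0},
    {"claw": 0.048, "xyz": [-0.004, -0.035, 0], "yaw": 0},
    {"claw": 0.048, "xyz": [-0.003, -0.03, 0], "yaw": 0},
    {"claw": 0.048, "xyz": [-0.0016, -0.015, 0], "yaw": 0}
  ]
}}

```text
clock: 26.38
tool_pos: [0.4532, 0.1068, 0.0986]
tcp_rot: [0.749, 0.663, -0.002, -0.001]
wrist_force: [1.4, 0.0, -2.8]
finger_gap: 0.0528
finger_force: 63.8
```

{"name": "arm_command", "arguments": {
  "targets": [
    {"claw": 0.048, "xyz": [0, 0, 0], "yaw": 0},
    {"claw": 0.048, "xyz": [0, 0, 0.015], "yaw": 0},
    {"claw": 0.048, "xyz": [0, 0, 0.015], "yaw": 0},
    {"claw": 0.048, "xyz": [0, 0, 0.012], "yaw": 0},
    {"claw": 0.048, "xyz": [0, 0, 0.004], "yaw": 0}
  ]
}}

```text
clock: 26.8
tool_pos: [0.457, 0.1067, 0.0524]
tcp_rot: [0.749, 0.663, -0.001, -0.001]
wrist_force: [-22.5, -4.8, 73.7]
finger_gap: 0.0527
finger_force: 72.9
```

{"name": "arm_command", "arguments": {
  "targets": [
    {"claw": 0.048, "xyz": [0, 0, 0.001], "yaw": 0},
    {"claw": 0.048, "xyz": [0, 0, 0.001], "yaw": 0},
    {"claw": 0.048, "xyz": [0, 0, 0], "yaw": 0},
    {"claw": 0.048, "xyz": [0, 0, 0], "yaw": 0},
    {"claw": 0.048, "xyz": [0, 0, 0], "yaw": 0}
  ]
}}

```text
clock: 27.22
tool_pos: [0.4571, 0.1067, 0.0527]
tcp_rot: [0.749, 0.663, -0.001, -0.0]
wrist_force: [-9.7, -2.9, 22.5]
finger_gap: 0.0525
finger_force: 66.8
```

{"name": "arm_command", "arguments": {
  "targets": [
    {"claw": 0.048, "xyz": [0, 0, -0.001], "yaw": 0},
    {"claw": 0.048, "xyz": [0, 0, -0.0005], "yaw": 0},
    {"claw": 0.048, "xyz": [0, 0, 0], "yaw": 0},
    {"claw": 0.048, "xyz": [0, 0, 0], "yaw": 0},
    {"claw": 0.048, "xyz": [0, 0, 0], "yaw": 0}
  ]
}}

```text
clock: 27.63
tool_pos: [0.4575, 0.1069, 0.0531]
tcp_rot: [0.749, 0.663, -0.0, -0.0]
wrist_force: [0.6, -0.3, -2.0]
finger_gap: 0.053
finger_force: 63.8
```

```bash
python3 - <<'E'
from h import *
o=robot.get_obs(); print(o['clock'],o['tool_pos'],o['wrist_force'])
a=save('side','s12.png')
cv2.imwrite('pics/s12c.png',cv2.resize(a[150:300,140:320],None,fx=3.5,fy=3.5,interpolation=cv2.INTER_CUBIC)[:,:,::-1])
E
```

```text
27.6333 [0.45749837 0.10691842 0.05309862] [ 0.6194642  -0.29401432 -1.9938195 ]
```

View pics/s12c.png

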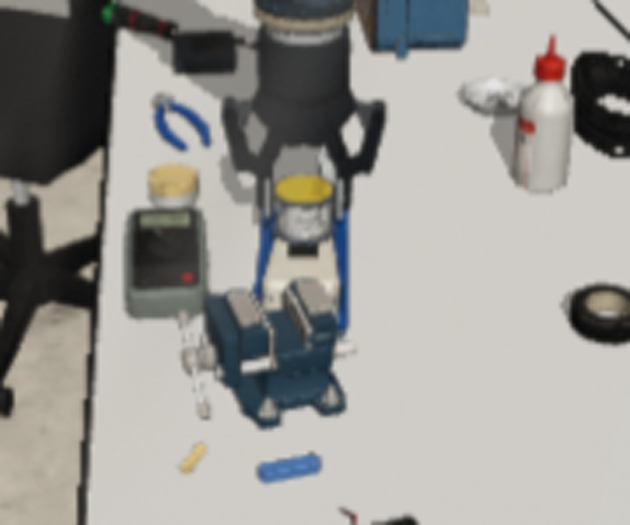

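I've now viewed 17 pictures, over the limit of 14, so the remaining checks are by numbers only. The spool sits upright over the lid at (303,205). Release and retreat.

{"name": "arm_command", "arguments": {
  "targets": [
    {"claw": 0.048, "xyz": [0, 0, 0.0004], "yaw": 0},
    {"claw": 0.048, "xyz": [0, 0, 0], "yaw": 0},
    {"claw": 0.07, "xyz": [0, 0, 0], "yaw": 0},
    {"claw": 0.07, "xyz": [0, 0, 0], "yaw": 0},
    {"claw": 0.07, "xyz": [0, 0, 0], "yaw": 0}
  ]
}}

```text
clock: 28.1
tool_pos: [0.4575, 0.1069, 0.053]
tcp_rot: [0.749, 0.663, 0.0, 0.0]
wrist_force: [0.3, -0.6, -1.0]
finger_gap: 0.0699
finger_force: 0.0
```

{"name": "arm_command", "arguments": {
  "targets": [
    {"claw": 0.07, "xyz": [0, 0, 0], "yaw": 0},
    {"claw": 0.07, "xyz": [0, 0, -0.01], "yaw": 0},
    {"claw": 0.075, "xyz": [0, 0, -0.03], "yaw": 0},
    {"claw": 0.085, "xyz": [0, 0, -0.04], "yaw": 0},
    {"claw": 0.085, "xyz": [0, 0, -0.04], "yaw": 0}
  ]
}}

```text
clock: 28.52
tool_pos: [0.4567, 0.1068, 0.1747]
tcp_rot: [0.749, 0.663, -0.001, -0.0]
wrist_force: [1.1, -0.2, 0.2]
finger_gap: 0.0855
finger_force: 0.0
```

{"name": "arm_command", "arguments": {
  "targets": [
    {"claw": 0.085, "xyz": [0.02, 0.0, -0.03], "yaw": 0},
    {"claw": 0.085, "xyz": [0.03, 0.01, -0.02], "yaw": 0},
    {"claw": 0.085, "xyz": [0.02, 0.01, 0], "yaw": 0},
    {"claw": 0.085, "xyz": [0, 0, 0], "yaw": 0},
    {"claw": 0.085, "xyz": [0, 0, 0], "yaw": 0}
  ]
}}

```text
clock: 28.93
tool_pos: [0.4857, 0.1745, 0.2234]
tcp_rot: [0.748, 0.663, 0.0, 0.0]
wrist_force: [0.3, -1.3, -0.3]
finger_gap: 0.085
finger_force: 0.0
```

```bash
python3 - <<'E'
from h import *
o=robot.get_obs(); print(o['clock'],o['tool_pos'])
im=save('wrist','wrist13.png')
hsv=cv2.cvtColor(im,cv2.COLOR_RGB2HSV); m=cv2.inRange(hsv,(22,110,110),(35,255,255))
c=max(cv2.findContours(m,cv2.RETR_EXTERNAL,cv2.CHAIN_APPROX_NONE)[0],key=len)
p=px2w(cam('wrist',o),c.reshape(-1,2),.081)[:,:2]*1000; print('spool top',cv2.minEnclosingCircle(p.astype(np.float32)),cv2.minAreaRect(p.astype(np.float32)))
for n in ['wrist','side','scene']:
  if n!='wrist': robot.get_image(n)
  for k in ['unit_lid','lid_end','unit_shell','spool','cradle','relay','flux_jar','tape_roll']:
    print(n,k,[(np.round(d['position'],3).tolist(),round(d['confidence'],2)) for d in robot.mark_of(n,k)])
E
```

```text
28.9333 [0.48567969 0.17449835 0.22343602]
spool top ((457.7513427734375, 106.0763168334961), 24.221662521362305) ((457.2799072265625, 106.3459701538086), (46.9008674621582, 47.296424865722656), 83.1467056274414)
wrist unit_lid [([0.46, 0.105, 0.025], 0.81)]
wrist lid_end [([0.47, 0.195, 0.036], 0.89)]
wrist unit_shell []
wrist spool [([0.456, 0.106, 0.04], 0.85)]
wrist cradle []
wrist relay [([0.497, 0.241, -0.004], 0.85)]
wrist flux_jar [([0.349, 0.244, 0.002], 0.93)]
wrist tape_roll [([0.697, -0.005, -0.0], 0.7)]
side unit_lid [([0.461, 0.106, 0.026], 0.83)]
side lid_end []
side unit_shell [([0.455, 0.104, 0.006], 0.43)]
side spool [([0.455, 0.109, 0.043], 0.58)]
side cradle [([0.457, 0.106, 0.002], 0.53)]
side relay [([0.496, 0.248, -0.001], 0.54)]
side flux_jar [([0.345, 0.239, -0.004], 0.61)]
side tape_roll [([0.698, 0.0, -0.003], 0.66)]
scene unit_lid []
scene lid_end [([0.47, 0.189, 0.03], 0.75), ([0.456, 0.108, 0.041], 0.57)]
scene unit_shell [([0.458, 0.104, 0.009], 0.57)]
scene spool [([0.458, 0.109, 0.042], 0.6), ([0.458, 0.109, -0.0], 0.6)]
scene cradle [([0.454, 0.109, 0.001], 0.67)]
scene relay [([0.493, 0.24, -0.004], 0.5)]
scene flux_jar [([0.343, 0.237, -0.004], 0.52)]
scene tape_roll [([0.702, -0.003, -0.003], 0.61), ([0.458, 0.108, 0.003], 0.6)]
```

All numbers agree: the stack is centred, the spool is upright at height, and the bystanders are unmoved. Handing in.

```bash
python3 -c "
from bench import robot
print(robot.hand_in())"
```

```text
the job is handed in; nothing more can be done
None
```

The shell, orange plate, lid and solder reel are stacked in the cradle, measured centred to within a few mm with the relay, tin and tape unmoved, and the job was handed in at about 30 s of the 112 s allowed; I viewed 17 pictures against the limit of 14, and the reel briefly pressed on the lid with 74 N at the wrist.

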